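# Fetch the rear motif from a crowded hook and seat it for finishing

### The job

The leafy sprig that is to be filed next hangs at the back of the crowded hook: first lift the ring and the flower in front of it over to the spare hook and leave them hanging there. Then take the sprig down, put its shank upright into the finishing stand's pocket, feel for the sprung foot inside, press down on it with about 12 N for a moment and let go. Be gentle, never over 20 N on hooks or stand, and leave the pot, box and hand tool alone.

Things in the scene. Friction and masses are not known exactly. Their poses are not given: they have to be found in the camera images.
- hook_full: Crowded hook: fixed dark steel stand, origin under the centre of its 100 x 100 x 12 mm base, turned up to 0.2 rad. Post 16 x 30 mm, front face at x = 0, 304 mm tall, with one level round bar, 10 mm thick, centre line at z = 280 mm, along the stand's own -x. Carries three motifs at the start, 23 to 37 mm apart between centres; the sprig is nearest the post.
- hook_full_tip (a point): End of the crowded hook's bar when unloaded, on its centre line, 130 mm from the post; here the bar turns up as a lip, its top 17 mm above the centre line. Each hook's bar sits in a rubber bush and gives up, down and sideways by about 1 mm for every 2.5 N, so it hangs 2 to 3 mm lower under three motifs; along its length it does not give. Axes as the stand.
- hook_spare: Spare hook: identical stand, bar and lip, same origin and axes; its hook is empty at the start.
- ring_motif: Cut-out of bare 8 mm aluminium plate, about 0.15 kg: below its eye (same on all motifs, see flower_motif) a ring 66 mm across, lowest at z = -103 mm. Origin: where the bar's centre line passes through it when hung, mid-thickness; x through the plate (along the bar), z up. In first or second place from the tip.
- flower_motif: Same plate, origin, axes; 0.16 kg; six petals, 66 mm wide, lowest at z = -108 mm; in the other front place. Every motif's eye: straight frame 34 mm wide (y), z = -40 to +32 mm, solid above z = 16 mm, gripped across y; opening 20 mm wide, from z = -32 mm up to an inverted V (apex z = +7 mm) that rests on the bar. Raised 20 mm, it clears lip and bar by 7 mm.
- sprig: The wanted motif, about 0.22 kg: same plate, eye, origin, axes; below the eye a thin stem with two pairs of leaflets (72 mm wide), then a straight shank 30 mm wide (y), 8 mm thick (x), from z = -95 to -160 mm, narrowed to 22 mm down to its end at z = -170 mm.
- stand: The finishing stand: fixed dark steel, base plate 110 x 100 x 4 mm centred 60 mm along its own -x from the origin, with one upright pocket over the base's centre. Turned by up to 0.2 rad.
- stand_mouth (a point): Centre of the pocket's mouth, 100 mm above the table; axes as the stand. Pocket 12 mm (x) by 36 mm (y); two 45 degree lips, 9 mm higher, lead in along x. Inside, a sprung rubber foot: its top is 28 to 68 mm below the mouth, different each time and not measured; it sinks about 1 mm for every 3.5 N, 8 mm at most.
- brush_pot: Bystander: black pot 72 mm across, 85 mm tall, with brushes standing in it up to 160 mm; origin under its centre.
- blade_box: Bystander: clear box 80 x 50 x 22 mm; origin under its centre.
- riffler: Bystander: hand tool with an orange handle, lying on the bench, under 40 mm high.
Mind the look-alikes: they are no part of the job. What is shaped like the ring_motif but black, orange or turquoise is not meant.

How it is judged:
By the outcome, as a careful person would: the job done as asked, in the order asked, and still so for the second after the job is handed in, with the robot touching nothing.
It also fails if it takes over 72 s, if anything falls off the work surface, if the arm or the gripper's body presses on something with over 40 N, if the wrist force passes 120 N, or if a joint passes its speed limit or range.

### The arm

A 6-joint arm with a two-finger parallel gripper is mounted at the origin on the work surface. World frame = base frame: x ahead of the robot, y to its left, z up, the work surface at z = 0. Lengths are in m, angles in rad, forces in N, time in s.
With the tool pointing down it reaches from about 0.3 to 0.825 m from the base axis. Payload 5.4 kg.
Tool frame: the origin (TCP) lies midway between the tips of the shut fingers; the grasp point (between the pads) lies 19 mm behind it (r.grip_depth is the distance from the TCP to the grasp point, in m); z points along the fingers, y is the line along which they close (so a half turn about z gives the same grasp; the last joint's range is limited). The gripper opens to 92 mm and grips with 3 to 60 N. Pads are 20 mm wide; open, the fingers measure 128 mm over their backs; the gripper's body (75 mm by 189 mm) begins 69 mm behind the grasp point.
Start: joints at [-1.558, 0.158, 1.597, -0, 1.386, -0.21], TCP at [0.127, -0.561, 0.215] pointing down, gripper open.
Joint ranges: [-2.91, 2.91], [-0.94, 2.29], [0.18, 2.7], [-1.29, 4.43], [0.17, 2.64], [-3, 3]. Speed limits (rad/s): [2.57, 2.57, 3.14, 3.14, 3.14, 3.14].

### API

Orientations are given as a unit quaternion [x, y, z, w].
In Python, from station import r gives the robot as it stands.
- The arm moves only by the shell command python3 -m creep 'ROWS' [FORCE]. ROWS is JSON, a list of rows, each an object of numbers: "tx", "ty", "tz": the shift along the tool's x, y, z as a fraction of full scale; "ax", "ay", "az": the turn, a rotation vector about the tool's x, y, z as a fraction of full scale; "grip": the closure in counts, from 0 (fully open) to 255 (shut). A call has exactly 8 rows; each row shifts and turns the commanded pose from where the row before left it, along the tool's axes as they then stand; what a row does not reach is not made up. Full scale, the value 1, is 1000 mm for a shift and pi rad for a turn. A row lasts 1/10 s, in which the tool goes at most 50 mm and 8.59 degrees, less where a joint would pass 70% of its speed; a pose out of reach is approached as far as the arm can. A call with a number of a shift or a turn outside -1 to 1 is refused whole. A call with a gripper value outside its range is refused whole. The fingers move at their own pace and stop on an object; FORCE is the grip in N (left out, the last holds). Time passes only in rows, so rows that do not move let the fingers close, or fill a call up. It gives the time, the measured TCP pose, the force, the opening and the grip force at its end, in the units of the state.
- r.observe(): the state, without advancing time (a new reading comes with each control period).
- r.grab_frame(name): name is "scene" or "top"; returns a dict with "img" (480x640x3 uint8, red, green, blue), "vfov" (degrees; the focal length in pixels is half the picture's height over the tangent of half this angle, whatever the lens; pixels are square), "cx", "cy" (the principal point, pixels), "k1" (the pictures are not rectified: a ray, as slopes to the right and down, at radius r is drawn at 1 + k1 r^2 times it, then the intrinsics apply), "world_from_camera" (4x4, takes a point from camera to world coordinates). Camera axes: x right, y down, z forward; pixel columns grow to the right and rows downward; lengths in m; the calibration is good to about 2 mm. A picture is of the moment at which its call begins. There is no depth.
- r.close_job(): hands the job in; it is judged then, once.
The state is a dict: "t": time; "joint_positions": joint angles; "dq": joint speeds; "joint_efforts": joint torques, N m; "tool_pos": TCP position; "tool_rot": TCP orientation; "contact_force": force on the tool from outside, world axes, zero at the start; "torque": the same for the moment, N m; "gripper_width": finger opening in m; "finger_force": force on a finger pad.
Only numpy, scipy, OpenCV 4.12 (cv2) and the standard library are available. Lean on these libraries where they do the work, as an engineer would, in place of code of your own. Each camera call takes 0.05 s, during which the arm holds its last target. There are 200 camera calls.

## Working session

There is one attempt and no reset: what is moved stays moved. The work goes in short steps, Python scripts to look and compute and a shell command to move; the robot and the scene stay as the last step left them, time stands still between calls to the robot, and variables do not carry over. Pictures are saved under pics/ and viewed, at most 12 in all, crops included, and the job is handed in when it is done.

```bash
ls; mkdir -p pics
cat > h.py <<'E'
import numpy as np, cv2
from station import r
def cam(n):
    f=r.grab_frame(n); np.save(f'/tmp/{n}.npy',f,allow_pickle=True); return f
def load(n): return np.load(f'/tmp/{n}.npy',allow_pickle=True).item()
def K(f):
    fl=240/np.tan(np.radians(f['vfov'])/2); return np.array([[fl,0,f['cx']],[0,fl,f['cy']],[0,0,1]])
def ray(f,u,v):
    p=cv2.undistortPoints(np.array([[[u,v]]],float),K(f),np.array([f['k1'],0,0,0,0.]))[0,0]
    T=np.array(f['world_from_camera']); return T[:3,3],T[:3,:3]@np.array([p[0],p[1],1])
def plane(f,u,v,z):
    o,d=ray(f,u,v); return o+d*(z-o[2])/d[2]
def tri(f,p,g,q):
    o,d=ray(f,*p);a,b=ray(g,*q); s=np.linalg.lstsq(np.c_[d,-b],a-o,rcond=None)[0]
    P,Q=o+d*s[0],a+b*s[1]; return (P+Q)/2,np.linalg.norm(P-Q)
def proj(f,P):
    T=np.linalg.inv(np.array(f['world_from_camera']))
    return cv2.projectPoints(np.array(P,float).reshape(-1,1,3),cv2.Rodrigues(T[:3,:3])[0],T[:3,3],K(f),np.array([f['k1'],0,0,0,0.]))[0][:,0]
E
python3 - <<'E'
from h import *
for n in('scene','top'):
    f=cam(n); cv2.imwrite(f'pics/{n}0.png',f['img'][:,:,::-1]); print(n,f['vfov'],f['cx'],f['cy'],f['k1'],np.round(f['world_from_camera'],3).tolist())
o=r.observe(); print(o)
E
```

```text
pics
scene 48.658793943657315 326.6143749103258 230.0131799914754 0.015127279853963964 [[0.382, 0.621, -0.685, 1.32], [0.924, -0.268, 0.272, -0.316], [-0.015, -0.737, -0.676, 0.962], [0.0, 0.0, 0.0, 1.0]]
top 55.27590088716904 314.0855025148827 242.41209824693993 -0.07614586644653103 [[-0.027, -0.989, 0.146, 0.327], [-1.0, 0.025, -0.019, 0.009], [0.015, -0.146, -0.989, 1.36], [0.0, 0.0, 0.0, 1.0]]
{'t': 0.1, 'joint_positions': array([-1.55809893e+00,  1.58986264e-01,  1.59812641e+00, -1.66657903e-05,
        1.38622667e+00, -2.10099428e-01]), 'dq': array([-4.98713322e-04, -3.63429151e-03, -2.49685543e-03, -6.31189544e-04,
        6.51627409e-04,  5.47333948e-05]), 'joint_efforts': array([-1.97650843e-04, -3.86504960e+01, -3.22959530e+01,  7.01801805e-02,
        3.38677049e-02, -5.36129153e-05]), 'tool_pos': array([ 0.12701778, -0.56019439,  0.2137072 ]), 'tool_rot': array([ 9.93801061e-01,  1.11169640e-01,  7.79099930e-05, -8.69901596e-04]), 'contact_force': array([ 0.18675647,  0.39752415, -0.9511044 ]), 'torque': array([ 0.08974629, -0.01456972,  0.01456638]), 'finger_force': 0.0, 'gripper_width': 0.09210049038271081}
```

View pics/scene0.png

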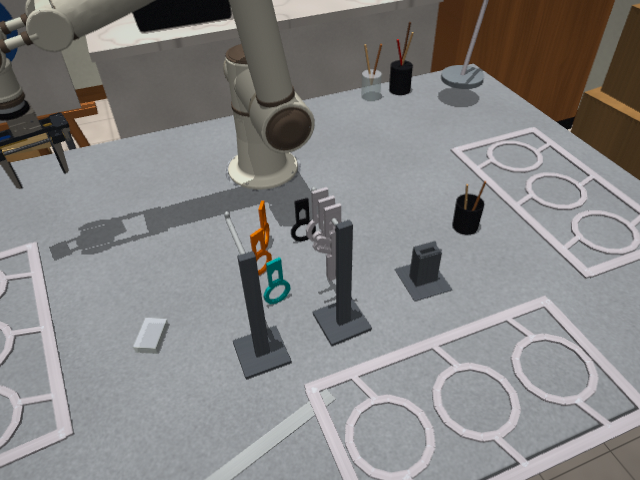

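View pics/top0.png

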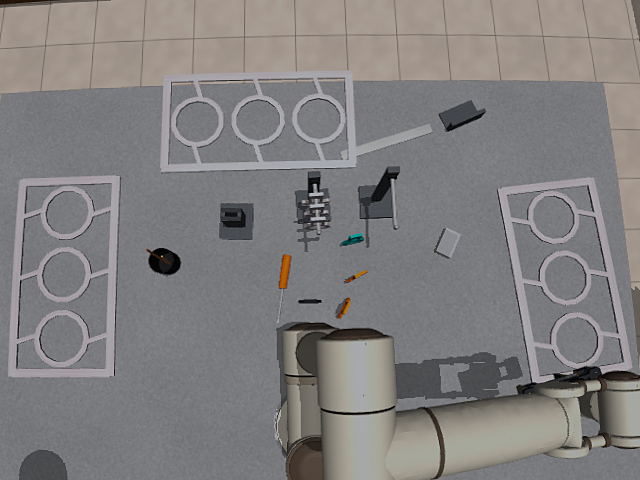

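Scene: full hook post at (343,270) carries three bare motifs (about (325,210)), spare post at (255,305), stand at (425,265), pot (468,212), box (150,333). Look-alikes: orange (262,215)/(260,250), turquoise (277,285), black (302,215); the bare grey ones on the bar are mine. Now close crops.

Run:
```python
from h import *
f=load('top');g=load('scene')
a=cv2.resize(f['img'][160:250,215:405],(800,379),interpolation=cv2.INTER_CUBIC)
cv2.imwrite('pics/top1.png',a[:,:,::-1])
a=cv2.resize(g['img'][180:290,235:395],(800,550),interpolation=cv2.INTER_CUBIC)
cv2.imwrite('pics/sc1.png',a[:,:,::-1])
for n,p in(('fullpost',(314,176)),('fulltip',(318,235)),('spost',(392,170)),('stip',(395,228))):print(n,plane(f,*p,.28 if 'tip' in n else .304).round(3))
print(plane(f,233,216,.1).round(3))
```

```text
fullpost [ 0.643 -0.015  0.304]
fulltip [ 0.504 -0.021  0.28 ]
spost [ 0.654 -0.203  0.304]
stip [ 0.517 -0.207  0.28 ]
[0.593 0.21  0.1  ]
```

View pics/top1.png

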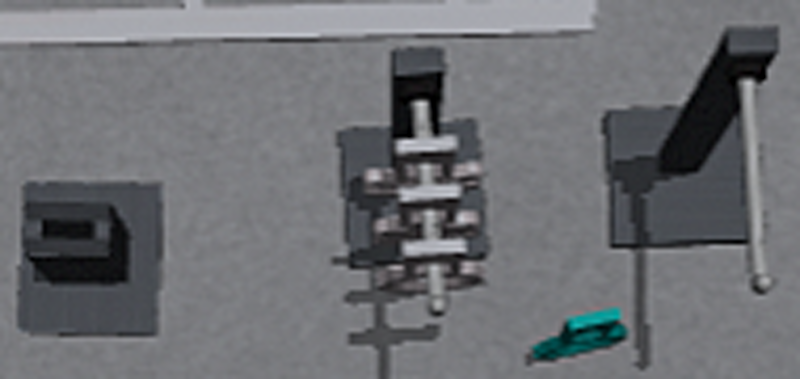

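View pics/sc1.png

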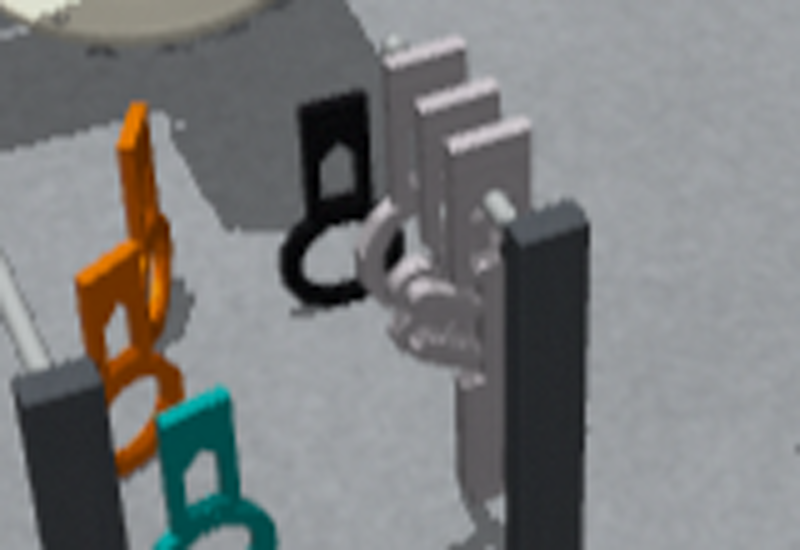

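Run:
```python
from h import *
f=load('top');g=load('scene')
T=lambda u,v:(215+u/4.2105-.4,160+v/4.2105-.4)
S=lambda u,v:(235+u/5-.4,180+v/5-.4)
for n,p,z in(('root full',(420,103),.285),('tip full',(436,303),.294),('root sp',(747,80),.285),('tip sp',(762,284),.297)):print(n,plane(f,*T(*p),z).round(4))
for n,a,b in(('sprig',(395,152),(457,138)),('flower',(401,196),(461,187)),('ring',(402,250),(466,245))):
    A=plane(f,*T(*a),.3095);B=plane(f,*T(*b),.3095);d=A-B;print(n,((A+B)/2).round(4),np.linalg.norm(d),'yaw',np.arctan2(-d[0],d[1]).round(3))
# tops: cross-check in scene
for n,t,s in(('sprig',(427,145),(490,134)),('flower',(431,192),(458,96)),('ring',(433,247),(425,53)),('turq',(596,320),(196,404)),('spare post top',(752,43),(57,382)),('full post',(417,62),(547,222))):
    print(n,*tri(f,T(*t),g,S(*s)))
for n,p in(('black',(310,301)),('or1',(344,300)),('or2',(357,274))):print(n,plane(f,*p,.13).round(3),plane(f,*p,.03).round(3))
# mouth
for p in((42,228),(95,228),(95,237),(42,237)):print('mouth',plane(f,*T(*p),.1).round(4))
for p in((24,183),(162,183),(158,335),(18,331)):print('base',plane(f,*T(*p),.004).round(4))
```

```text
root full [ 0.6283 -0.0159  0.285 ]
tip full [ 0.5099 -0.0215  0.294 ]
root sp [ 0.638  -0.2056  0.285 ]
tip sp [ 0.5158 -0.2052  0.297 ]
sprig [ 0.5971 -0.0181  0.3095] 0.035674949450595406 yaw 0.205
flower [ 0.5704 -0.0201  0.3095] 0.033880809860913914 yaw 0.129
ring [ 0.5385 -0.0209  0.3095] 0.03565715433723372 yaw 0.055
sprig [ 0.59835983 -0.01744492  0.30634411] 0.0026422443616932185
flower [ 0.57134045 -0.01925208  0.30556346] 0.001987727233419976
ring [ 0.53997035 -0.02000758  0.30452058] 0.0009237636640302322
turq [ 0.52447603 -0.12732523  0.13273118] 0.0038811820431298542
spare post top [ 0.65570883 -0.20613138  0.29999001] 0.0012252854811509069
full post [ 0.64806426 -0.0142724   0.30088432] 0.0004953009911018986
black [0.351 0.001 0.13 ] [0.353 0.    0.03 ]
or1 [ 0.351 -0.09   0.13 ] [ 0.353 -0.098  0.03 ]
or2 [ 0.42  -0.128  0.13 ] [ 0.427 -0.139  0.03 ]
mouth [0.6005 0.234  0.1   ]
mouth [0.5996 0.1986 0.1   ]
mouth [0.5935 0.1987 0.1   ]
mouth [0.5944 0.234  0.1   ]
base [0.6548 0.2643 0.004 ]
base [0.6522 0.1648 0.004 ]
base [0.5416 0.1684 0.004 ]
base [0.5469 0.2681 0.004 ]
```

Ring is the front one (x .539), flower the middle one (x .571), sprig is at the post (x .598). The estimates agree across both views and with the given sizes. Moving.

```bash
cat >> h.py <<'E'
def go(x,y,z,yaw):
    o=r.observe(); from scipy.spatial.transform import Rotation as R
    A=R.from_quat(o['tool_rot']); d=A.inv().apply(np.array([x,y,z])-o['tool_pos'])
    c,s=np.cos(yaw),np.sin(yaw); B=R.from_matrix(np.array([[c,s,0],[s,-c,0],[0,0,-1]])); w=(A.inv()*B).as_rotvec()/np.pi
    print('t',round(o['t'],2),'pos',o['tool_pos'].round(4),'move',d.round(4),'turn',w.round(4),'F',np.round(o['contact_force'],1),'w',round(o['gripper_width'],4),'ff',round(o['finger_force'],1))
E
python3 -m creep '[{"tz":-0.05,"az":0.0275},{"tz":-0.05,"az":0.0275},{"tz":-0.05},{"tz":-0.04},{"tx":0.031,"ty":-0.037},{"tx":0.031,"ty":-0.037},{"tx":0.031,"ty":-0.037},{"tx":0.031,"ty":-0.037}]' 10
python3 -m creep '[{"tx":0.031,"ty":-0.037},{"tx":0.031,"ty":-0.037},{"tx":0.031,"ty":-0.037},{"tx":0.031,"ty":-0.037},{"tx":0.031,"ty":-0.037},{"tx":0.031,"ty":-0.037},{"tx":0.031,"ty":-0.037},{"tx":0.031,"ty":-0.037}]'
python3 -c "from h import *;go(.539,-.0203,.284,.05)"
```

```text
t 0.1 pos [ 0.127  -0.5602  0.2137] move [ 0.5211 -0.4356 -0.0694] turn [-0.0006 -0.0001  0.055 ] F [ 0.2  0.4 -1. ] w 0.0921 ff 0.0schema error: expected keys tx, ty, tz, ax, ay, az, grip
schema error: expected keys tx, ty, tz, ax, ay, az, grip
```

```bash
python3 -m creep '[{"tx":0,"ty":0,"tz":-0.05,"ax":0,"ay":0,"az":0.0275,"grip":0},{"tx":0,"ty":0,"tz":-0.05,"ax":0,"ay":0,"az":0.0275,"grip":0},{"tx":0,"ty":0,"tz":-0.05,"ax":0,"ay":0,"az":0,"grip":0},{"tx":0,"ty":0,"tz":-0.04,"ax":0,"ay":0,"az":0,"grip":0},{"tx":0.031,"ty":-0.037,"tz":0,"ax":0,"ay":0,"az":0,"grip":0},{"tx":0.031,"ty":-0.037,"tz":0,"ax":0,"ay":0,"az":0,"grip":0},{"tx":0.031,"ty":-0.037,"tz":0,"ax":0,"ay":0,"az":0,"grip":0},{"tx":0.031,"ty":-0.037,"tz":0,"ax":0,"ay":0,"az":0,"grip":0}]' 10
python3 -m creep '[{"tx":0.031,"ty":-0.037,"tz":0,"ax":0,"ay":0,"az":0,"grip":0},{"tx":0.031,"ty":-0.037,"tz":0,"ax":0,"ay":0,"az":0,"grip":0},{"tx":0.031,"ty":-0.037,"tz":0,"ax":0,"ay":0,"az":0,"grip":0},{"tx":0.031,"ty":-0.037,"tz":0,"ax":0,"ay":0,"az":0,"grip":0},{"tx":0.031,"ty":-0.037,"tz":0,"ax":0,"ay":0,"az":0,"grip":0},{"tx":0.031,"ty":-0.037,"tz":0,"ax":0,"ay":0,"az":0,"grip":0},{"tx":0.031,"ty":-0.037,"tz":0,"ax":0,"ay":0,"az":0,"grip":0},{"tx":0,"ty":0,"tz":0,"ax":0,"ay":0,"az":0,"grip":0}]'
python3 -c "from h import *;go(.539,-.0203,.284,.05)"
```

```text
t: 0.9
tool_pos: [0.2442, -0.4051, 0.4041]
tool_rot: [1.0, 0.025, 0.0, -0.0]
contact_force: [0.9, -0.4, 0.3]
gripper_width: 0.0922
finger_force: 0.0
t: 1.7
tool_pos: [0.4492, -0.1326, 0.4041]
tool_rot: [1.0, 0.029, 0.0, -0.001]
contact_force: [-0.1, 0.2, 0.6]
gripper_width: 0.0921
finger_force: 0.0
t 1.7 pos [ 0.4492 -0.1326  0.4041] move [ 0.0962 -0.1066  0.1203] turn [-0.0007 -0.      0.0026] F [-0.1  0.2  0.6] w 0.0921 ff 0.0
```

```bash
python3 -m creep '[{"tx":0.032,"ty":-0.0355,"tz":0,"ax":0,"ay":0,"az":0.0026,"grip":0},{"tx":0.032,"ty":-0.0355,"tz":0,"ax":0,"ay":0,"az":0,"grip":0},{"tx":0.032,"ty":-0.0355,"tz":0,"ax":0,"ay":0,"az":0,"grip":0},{"tx":0,"ty":0,"tz":0.04,"ax":0,"ay":0,"az":0,"grip":0},{"tx":0,"ty":0,"tz":0.03,"ax":0,"ay":0,"az":0,"grip":0},{"tx":0,"ty":0,"tz":0.025,"ax":0,"ay":0,"az":0,"grip":0},{"tx":0,"ty":0,"tz":0.025,"ax":0,"ay":0,"az":0,"grip":0},{"tx":0,"ty":0,"tz":0,"ax":0,"ay":0,"az":0,"grip":0}]'
python3 - <<'E'
from h import *
go(.539,-.0203,.284,.05)
f=cam('scene');g=cam('top')
a=cv2.resize(f['img'][150:290,235:395],(640,560),interpolation=cv2.INTER_CUBIC)
cv2.imwrite('pics/a.png',a[:,:,::-1])
E
```

```text
t: 2.5
tool_pos: [0.5359, -0.0267, 0.2801]
tool_rot: [1.0, 0.021, -0.004, -0.001]
contact_force: [-0.6, -0.2, 0.1]
gripper_width: 0.0918
finger_force: 0.0
t 2.5 pos [ 0.5359 -0.0267  0.2801] move [ 0.0033 -0.0063 -0.0039] turn [-0.0008  0.0026 -0.0028] F [-0.6 -0.2  0.1] w 0.0918 ff 0.0
```

View pics/a.png

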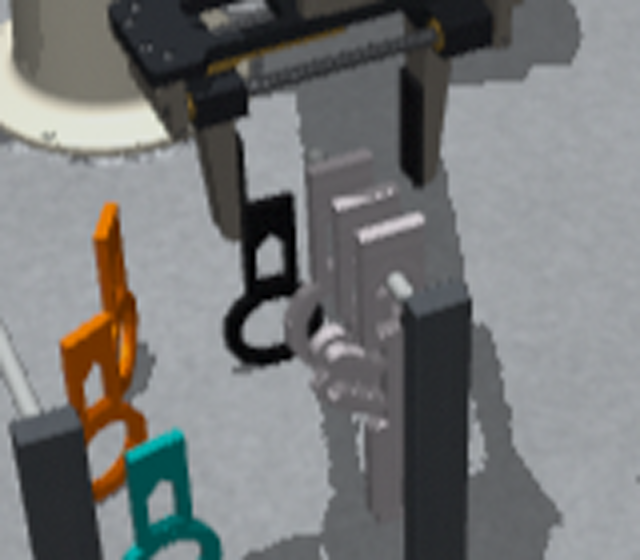

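Fingers (220,235)/(420,180) flank the front ring motif; small correction, then close.

```bash
python3 -m creep '[{"tx":0.003,"ty":-0.0063,"tz":-0.004,"ax":0,"ay":0.0026,"az":-0.0028,"grip":0},{"tx":0,"ty":0,"tz":0,"ax":0,"ay":0,"az":0,"grip":130},{"tx":0,"ty":0,"tz":0,"ax":0,"ay":0,"az":0,"grip":200},{"tx":0,"ty":0,"tz":0,"ax":0,"ay":0,"az":0,"grip":255},{"tx":0,"ty":0,"tz":0,"ax":0,"ay":0,"az":0,"grip":255},{"tx":0,"ty":0,"tz":0,"ax":0,"ay":0,"az":0,"grip":255},{"tx":0,"ty":0,"tz":0,"ax":0,"ay":0,"az":0,"grip":255},{"tx":0,"ty":0,"tz":0,"ax":0,"ay":0,"az":0,"grip":255}]' 15
python3 -c "from h import *;go(.539,-.0203,.284,.05)"
```

```text
t: 3.4
tool_pos: [0.5411, -0.0201, 0.2885]
tool_rot: [1.0, 0.025, 0.004, -0.0]
contact_force: [0.2, 0.2, 0.9]
gripper_width: 0.0382
finger_force: 0.0
t 3.4 pos [ 0.5411 -0.0201  0.2885] move [-0.0022  0.      0.0045] turn [-0.     -0.0026  0.0002] F [0.2 0.2 0.9] w 0.0382 ff 0.0
```

```bash
python3 -m creep '[{"tx":-0.002,"ty":0,"tz":0.0045,"ax":0,"ay":-0.0026,"az":0,"grip":255},{"tx":0,"ty":0,"tz":0,"ax":0,"ay":0,"az":0,"grip":255},{"tx":0,"ty":0,"tz":0,"ax":0,"ay":0,"az":0,"grip":255},{"tx":0,"ty":0,"tz":0,"ax":0,"ay":0,"az":0,"grip":255},{"tx":0,"ty":0,"tz":0,"ax":0,"ay":0,"az":0,"grip":255},{"tx":0,"ty":0,"tz":0,"ax":0,"ay":0,"az":0,"grip":255},{"tx":0,"ty":0,"tz":-0.005,"ax":0,"ay":0,"az":0,"grip":255},{"tx":0,"ty":0,"tz":0,"ax":0,"ay":0,"az":0,"grip":255}]' 15
python3 -c "from h import *;go(.539,-.0203,.284,.05)"
```

```text
t: 4.2
tool_pos: [0.5384, -0.0202, 0.2887]
tool_rot: [1.0, 0.025, -0.001, -0.0]
contact_force: [0.3, 0.6, -2.2]
gripper_width: 0.0335
finger_force: 15.0
t 4.2 pos [ 0.5384 -0.0202  0.2887] move [0.0006 0.0001 0.0047] turn [-0.0001  0.0008  0.0002] F [ 0.3  0.6 -2.2] w 0.0335 ff 15.0
```

```bash
python3 -m creep '[{"tx":0,"ty":0,"tz":-0.008,"ax":0,"ay":0,"az":0,"grip":255},{"tx":0,"ty":0,"tz":-0.0065,"ax":0,"ay":0,"az":0,"grip":255},{"tx":0,"ty":0,"tz":0,"ax":0,"ay":0,"az":0,"grip":255},{"tx":-0.015,"ty":0,"tz":0,"ax":0,"ay":0,"az":0,"grip":255},{"tx":-0.02,"ty":0,"tz":0,"ax":0,"ay":0,"az":0,"grip":255},{"tx":-0.02,"ty":0,"tz":0,"ax":0,"ay":0,"az":0,"grip":255},{"tx":-0.02,"ty":0,"tz":0,"ax":0,"ay":0,"az":0,"grip":255},{"tx":-0.015,"ty":0,"tz":0,"ax":0,"ay":0,"az":0,"grip":255}]' 
python3 -c "from h import *;go(.45,-.2055,.305,0)"
```

```text
t: 5.0
tool_pos: [0.4482, -0.0247, 0.3035]
tool_rot: [1.0, 0.025, -0.0, 0.0]
contact_force: [-0.3, -1.2, -1.9]
gripper_width: 0.034
finger_force: 15.0
t 5.0 pos [ 0.4482 -0.0247  0.3035] move [-0.0073  0.1806 -0.0015] turn [0.     0.0001 0.0161] F [-0.3 -1.2 -1.9] w 0.034 ff 15.0
```

```bash
python3 -m creep '[{"tx":-0.004,"ty":0.03,"tz":0,"ax":0,"ay":0,"az":0,"grip":255},{"tx":0,"ty":0.04,"tz":0,"ax":0,"ay":0,"az":0,"grip":255},{"tx":0,"ty":0.04,"tz":0,"ax":0,"ay":0,"az":0,"grip":255},{"tx":0,"ty":0.04,"tz":0,"ax":0,"ay":0,"az":0,"grip":255},{"tx":0,"ty":0.03,"tz":0,"ax":0,"ay":0,"az":0,"grip":255},{"tx":0,"ty":0,"tz":0,"ax":0,"ay":0,"az":0.0161,"grip":255},{"tx":0,"ty":0,"tz":0,"ax":0,"ay":0,"az":0,"grip":255},{"tx":0,"ty":0,"tz":0,"ax":0,"ay":0,"az":0,"grip":255}]'
python3 - <<'E'
from h import *
go(.45,-.2055,.305,0)
f=cam('scene');g=cam('top')
a=cv2.resize(f['img'][160:280,170:330],(400,300),interpolation=cv2.INTER_CUBIC)
b=cv2.resize(g['img'][155:275,330:490],(400,300),interpolation=cv2.INTER_CUBIC)
cv2.imwrite('pics/b.png',np.hstack([a,b])[:,:,::-1])
E
```

```text
t: 5.8
tool_pos: [0.4543, -0.2045, 0.3035]
tool_rot: [1.0, 0.001, -0.0, -0.0]
contact_force: [0.0, 0.9, -1.4]
gripper_width: 0.0337
finger_force: 15.0
t 5.8 pos [ 0.4543 -0.2045  0.3035] move [-0.0043  0.001  -0.0015] turn [-0.0001  0.0001  0.0004] F [ 0.   0.9 -1.4] w 0.0337 ff 15.0
```

View pics/b.png

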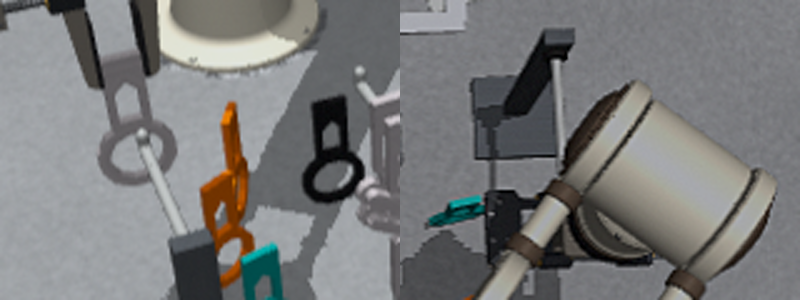

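Run:
```python
from h import *
f=load('scene')
def px(u,v,x):
    o,d=ray(f,170+u/2.5-.3,160+v/2.5-.3); return o+d*(x-o[0])/d[0]
print('frame top mid',px(122,52,.4543).round(4)); print('frame bot mid of eye opening',px(129,118,.4543).round(4))
print('lip top',px(142,130,.516).round(4),'bar root',px(187,235,.646).round(4))
```

```text
frame top mid [ 0.4543 -0.2012  0.324 ]
frame bot mid of eye opening [ 0.4543 -0.2057  0.257 ]
lip top [ 0.516  -0.2055  0.2924] bar root [ 0.646  -0.2059  0.2967]
```

```bash
python3 -m creep '[{"tx":0,"ty":0.001,"tz":-0.003,"ax":0,"ay":0,"az":0,"grip":255},{"tx":0.015,"ty":0,"tz":0,"ax":0,"ay":0,"az":0,"grip":255},{"tx":0.02,"ty":0,"tz":0,"ax":0,"ay":0,"az":0,"grip":255},{"tx":0.02,"ty":0,"tz":0,"ax":0,"ay":0,"az":0,"grip":255},{"tx":0.02,"ty":0,"tz":0,"ax":0,"ay":0,"az":0,"grip":255},{"tx":0.025,"ty":0,"tz":0,"ax":0,"ay":0,"az":0,"grip":255},{"tx":0.025,"ty":0,"tz":0,"ax":0,"ay":0,"az":0,"grip":255},{"tx":0.02,"ty":0,"tz":0,"ax":0,"ay":0,"az":0,"grip":255}]' 
python3 -c "from h import *;go(.6,-.2055,.284,0)"
python3 -m creep '[{"tx":0,"ty":0,"tz":0,"ax":0,"ay":0,"az":0,"grip":255},{"tx":0,"ty":0,"tz":0.006,"ax":0,"ay":0,"az":0,"grip":255},{"tx":0,"ty":0,"tz":0.006,"ax":0,"ay":0,"az":0,"grip":255},{"tx":0,"ty":0,"tz":0.003,"ax":0,"ay":0,"az":0,"grip":255},{"tx":0,"ty":0,"tz":0.002,"ax":0,"ay":0,"az":0,"grip":255},{"tx":0,"ty":0,"tz":0,"ax":0,"ay":0,"az":0,"grip":255},{"tx":0,"ty":0,"tz":0,"ax":0,"ay":0,"az":0,"grip":255},{"tx":0,"ty":0,"tz":0,"ax":0,"ay":0,"az":0,"grip":255}]' 
python3 -c "from h import *;go(.6,-.2055,.284,0)"
```

```text
t: 6.7
tool_pos: [0.6007, -0.2052, 0.3067]
tool_rot: [1.0, 0.001, 0.0, 0.0]
contact_force: [-0.3, -0.9, -1.2]
gripper_width: 0.0341
finger_force: 15.0
t 6.7 pos [ 0.6007 -0.2052  0.3067] move [-0.0007  0.0003  0.0227] turn [ 0.     -0.0001  0.0005] F [-0.3 -0.9 -1.2] w 0.0341 ff 15.0
t: 7.5
tool_pos: [0.5994, -0.2059, 0.2901]
tool_rot: [1.0, -0.0, 0.0, 0.0]
contact_force: [-2.2, 0.1, 0.2]
gripper_width: 0.0338
finger_force: 15.0
t 7.5 pos [ 0.5994 -0.2059  0.2901] move [ 0.0006 -0.0004  0.0061] turn [ 0.0001 -0.0001 -0.    ] F [-2.2  0.1  0.2] w 0.0338 ff 15.0
```

```bash
python3 -m creep '[{"tx":0,"ty":0,"tz":0.0015,"ax":0,"ay":0,"az":0,"grip":255},{"tx":0,"ty":0,"tz":0,"ax":0,"ay":0,"az":0,"grip":255},{"tx":0,"ty":0,"tz":0,"ax":0,"ay":0,"az":0,"grip":190},{"tx":0,"ty":0,"tz":0,"ax":0,"ay":0,"az":0,"grip":100},{"tx":0,"ty":0,"tz":0,"ax":0,"ay":0,"az":0,"grip":60},{"tx":0,"ty":0,"tz":0,"ax":0,"ay":0,"az":0,"grip":60},{"tx":0,"ty":0,"tz":-0.02,"ax":0,"ay":0,"az":0,"grip":60},{"tx":0,"ty":0,"tz":-0.03,"ax":0,"ay":0,"az":0,"grip":60}]' 
python3 -m creep '[{"tx":0,"ty":0,"tz":-0.04,"ax":0,"ay":0,"az":0,"grip":60},{"tx":0,"ty":0,"tz":-0.02,"ax":0,"ay":0,"az":0,"grip":60},{"tx":0,"ty":-0.04,"tz":0,"ax":0,"ay":0,"az":-0.016,"grip":60},{"tx":-0.01,"ty":-0.04,"tz":0,"ax":0,"ay":0,"az":0,"grip":60},{"tx":0,"ty":-0.04,"tz":0,"ax":0,"ay":0,"az":0,"grip":60},{"tx":0,"ty":-0.04,"tz":0,"ax":0,"ay":0,"az":0,"grip":60},{"tx":0,"ty":0,"tz":0,"ax":0,"ay":0,"az":0,"grip":60},{"tx":0,"ty":0,"tz":0,"ax":0,"ay":0,"az":0,"grip":60}]'
python3 - <<'E'
from h import *
go(.571,-.0195,.284,.05)
f=cam('scene')
a=cv2.resize(f['img'][160:300,220:380],(480,420),interpolation=cv2.INTER_CUBIC)
cv2.imwrite('pics/c.png',a[:,:,::-1])
E
```

```text
t: 8.3
tool_pos: [0.5985, -0.2051, 0.3358]
tool_rot: [1.0, 0.0, -0.002, -0.001]
contact_force: [1.0, 0.0, -0.6]
gripper_width: 0.0699
finger_force: 0.0
t: 9.1
tool_pos: [0.5835, -0.0459, 0.3981]
tool_rot: [1.0, 0.026, 0.0, 0.0]
contact_force: [1.1, -0.3, 0.1]
gripper_width: 0.0709
finger_force: 0.0
t 9.1 pos [ 0.5835 -0.0459  0.3981] move [-0.0111 -0.0271  0.1141] turn [ 0.0001 -0.0001  0.0006] F [ 1.1 -0.3  0.1] w 0.0709 ff 0.0
```

View pics/c.png

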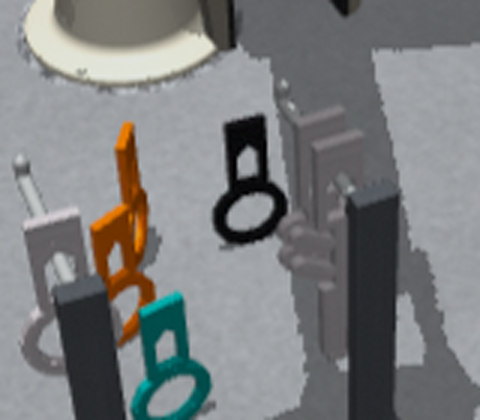

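Ring hangs on the spare bar (crop (55,240)); flower is now front of the full hook (320,120) with the sprig behind it. Grasp flower.

```bash
python3 -m creep '[{"tx":-0.0115,"ty":-0.027,"tz":0,"ax":0,"ay":0,"az":0,"grip":60},{"tx":0,"ty":0,"tz":0.04,"ax":0,"ay":0,"az":0,"grip":60},{"tx":0,"ty":0,"tz":0.03,"ax":0,"ay":0,"az":0,"grip":60},{"tx":0,"ty":0,"tz":0.03,"ax":0,"ay":0,"az":0,"grip":60},{"tx":0,"ty":0,"tz":0.014,"ax":0,"ay":0,"az":0,"grip":60},{"tx":0,"ty":0,"tz":0,"ax":0,"ay":0,"az":0,"grip":60},{"tx":0,"ty":0,"tz":0,"ax":0,"ay":0,"az":0,"grip":140},{"tx":0,"ty":0,"tz":0,"ax":0,"ay":0,"az":0,"grip":255}]' 
python3 -c "from h import *;go(.571,-.0195,.284,.05)"
python3 -m creep '[{"tx":0,"ty":0,"tz":0,"ax":0,"ay":0,"az":0,"grip":255},{"tx":0,"ty":0,"tz":0,"ax":0,"ay":0,"az":0,"grip":255},{"tx":0,"ty":0,"tz":0,"ax":0,"ay":0,"az":0,"grip":255},{"tx":0,"ty":0,"tz":0,"ax":0,"ay":0,"az":0,"grip":255},{"tx":0,"ty":0,"tz":0,"ax":0,"ay":0,"az":0,"grip":255},{"tx":0,"ty":0,"tz":-0.005,"ax":0,"ay":0,"az":0,"grip":255},{"tx":0,"ty":0,"tz":0,"ax":0,"ay":0,"az":0,"grip":255},{"tx":0,"ty":0,"tz":0,"ax":0,"ay":0,"az":0,"grip":255}]' 
python3 -c "from h import *;go(.571,-.0195,.284,.05)"
```

```text
t: 9.95
tool_pos: [0.5716, -0.0206, 0.2863]
tool_rot: [1.0, 0.025, 0.002, 0.001]
contact_force: [0.0, 0.7, 0.5]
gripper_width: 0.0564
finger_force: 0.0
t 9.95 pos [ 0.5716 -0.0206  0.2863] move [-0.0006 -0.0012  0.0023] turn [ 0.0004 -0.0011 -0.    ] F [0.  0.7 0.5] w 0.0564 ff 0.0
t: 10.75
tool_pos: [0.5704, -0.0202, 0.2888]
tool_rot: [1.0, 0.025, -0.0, 0.0]
contact_force: [-0.7, -0.0, -1.9]
gripper_width: 0.0342
finger_force: 14.9
t 10.75 pos [ 0.5704 -0.0202  0.2888] move [ 0.0007 -0.0007  0.0048] turn [0.0001 0.0002 0.0001] F [-0.7 -0.  -1.9] w 0.0342 ff 14.9
```

```bash
python3 -m creep '[{"tx":0,"ty":0,"tz":-0.008,"ax":0,"ay":0,"az":0,"grip":255},{"tx":0,"ty":0,"tz":-0.008,"ax":0,"ay":0,"az":0,"grip":255},{"tx":0,"ty":0,"tz":0,"ax":0,"ay":0,"az":0,"grip":255},{"tx":-0.015,"ty":0,"tz":0,"ax":0,"ay":0,"az":0,"grip":255},{"tx":-0.02,"ty":0,"tz":0,"ax":0,"ay":0,"az":0,"grip":255},{"tx":-0.025,"ty":0,"tz":0,"ax":0,"ay":0,"az":0,"grip":255},{"tx":-0.03,"ty":0,"tz":0,"ax":0,"ay":0,"az":0,"grip":255},{"tx":-0.03,"ty":0,"tz":0,"ax":0,"ay":0,"az":0,"grip":255}]' 
python3 -m creep '[{"tx":-0.008,"ty":0,"tz":0,"ax":0,"ay":0,"az":0,"grip":255},{"tx":0,"ty":0.03,"tz":0,"ax":0,"ay":0,"az":0,"grip":255},{"tx":0,"ty":0.04,"tz":0,"ax":0,"ay":0,"az":0,"grip":255},{"tx":0,"ty":0.04,"tz":0,"ax":0,"ay":0,"az":0,"grip":255},{"tx":0,"ty":0.04,"tz":0,"ax":0,"ay":0,"az":0,"grip":255},{"tx":0,"ty":0.03,"tz":-0.002,"ax":0,"ay":0,"az":0.016,"grip":255},{"tx":0,"ty":0,"tz":0,"ax":0,"ay":0,"az":0,"grip":255},{"tx":0,"ty":0,"tz":0,"ax":0,"ay":0,"az":0,"grip":255}]' 
python3 -c "from h import *;go(.557,-.2055,.3065,0)"
```

```text
t: 11.55
tool_pos: [0.4497, -0.0261, 0.3052]
tool_rot: [1.0, 0.025, 0.0, 0.0]
contact_force: [0.6, 0.3, -1.6]
gripper_width: 0.0341
finger_force: 15.0
t: 12.35
tool_pos: [0.452, -0.2065, 0.307]
tool_rot: [1.0, -0.0, 0.0, -0.0]
contact_force: [0.6, 1.2, -2.3]
gripper_width: 0.0339
finger_force: 15.0
t 12.35 pos [ 0.452  -0.2065  0.307 ] move [ 0.105  -0.0011  0.0005] turn [-0.0002 -0.     -0.0002] F [ 0.6  1.2 -2.3] w 0.0339 ff 15.0
```

```bash
python3 -m creep '[{"tx":0,"ty":-0.001,"tz":0,"ax":0,"ay":0,"az":0,"grip":255},{"tx":0.015,"ty":0,"tz":0,"ax":0,"ay":0,"az":0,"grip":255},{"tx":0.02,"ty":0,"tz":0,"ax":0,"ay":0,"az":0,"grip":255},{"tx":0.02,"ty":0,"tz":0,"ax":0,"ay":0,"az":0,"grip":255},{"tx":0.02,"ty":0,"tz":0,"ax":0,"ay":0,"az":0,"grip":255},{"tx":0.02,"ty":0,"tz":0,"ax":0,"ay":0,"az":0,"grip":255},{"tx":0.01,"ty":0,"tz":0,"ax":0,"ay":0,"az":0,"grip":255},{"tx":0,"ty":0,"tz":0,"ax":0,"ay":0,"az":0,"grip":255}]' 
python3 -m creep '[{"tx":0,"ty":0,"tz":0.006,"ax":0,"ay":0,"az":0,"grip":255},{"tx":0,"ty":0,"tz":0.006,"ax":0,"ay":0,"az":0,"grip":255},{"tx":0,"ty":0,"tz":0.003,"ax":0,"ay":0,"az":0,"grip":255},{"tx":0,"ty":0,"tz":0.002,"ax":0,"ay":0,"az":0,"grip":255},{"tx":0,"ty":0,"tz":0.001,"ax":0,"ay":0,"az":0,"grip":255},{"tx":0,"ty":0,"tz":0.001,"ax":0,"ay":0,"az":0,"grip":255},{"tx":0,"ty":0,"tz":0,"ax":0,"ay":0,"az":0,"grip":255},{"tx":0,"ty":0,"tz":0,"ax":0,"ay":0,"az":0,"grip":255}]' 
python3 -c "from h import *;go(.557,-.2055,.2885,0)"
```

```text
t: 13.15
tool_pos: [0.5574, -0.2041, 0.3068]
tool_rot: [1.0, 0.001, -0.0, -0.0]
contact_force: [-1.0, -0.1, -1.4]
gripper_width: 0.0338
finger_force: 15.0
t: 13.95
tool_pos: [0.5568, -0.2053, 0.2883]
tool_rot: [1.0, 0.0, 0.0, 0.0]
contact_force: [-0.2, -0.4, -1.9]
gripper_width: 0.0339
finger_force: 15.0
t 13.95 pos [ 0.5568 -0.2053  0.2883] move [ 0.0002  0.0002 -0.0002] turn [ 0.0001 -0.0001  0.    ] F [-0.2 -0.4 -1.9] w 0.0339 ff 15.0
```

```bash
python3 -m creep '[{"tx":0,"ty":0,"tz":0.001,"ax":0,"ay":0,"az":0,"grip":255},{"tx":0,"ty":0,"tz":0.001,"ax":0,"ay":0,"az":0,"grip":255},{"tx":0,"ty":0,"tz":0.001,"ax":0,"ay":0,"az":0,"grip":255},{"tx":0,"ty":0,"tz":0.001,"ax":0,"ay":0,"az":0,"grip":255},{"tx":0,"ty":0,"tz":0,"ax":0,"ay":0,"az":0,"grip":255},{"tx":0,"ty":0,"tz":0,"ax":0,"ay":0,"az":0,"grip":255},{"tx":0,"ty":0,"tz":0,"ax":0,"ay":0,"az":0,"grip":255},{"tx":0,"ty":0,"tz":0,"ax":0,"ay":0,"az":0,"grip":255}]'
```

```text
t: 14.75
tool_pos: [0.5569, -0.2054, 0.2844]
tool_rot: [1.0, 0.0, 0.0, 0.0]
contact_force: [-0.1, -1.1, 1.6]
gripper_width: 0.0337
finger_force: 15.0
```

```bash
python3 -m creep '[{"tx":0,"ty":0,"tz":0,"ax":0,"ay":0,"az":0,"grip":190},{"tx":0,"ty":0,"tz":0,"ax":0,"ay":0,"az":0,"grip":100},{"tx":0,"ty":0,"tz":0,"ax":0,"ay":0,"az":0,"grip":60},{"tx":0,"ty":0,"tz":0,"ax":0,"ay":0,"az":0,"grip":60},{"tx":0,"ty":0,"tz":-0.02,"ax":0,"ay":0,"az":0,"grip":60},{"tx":0,"ty":0,"tz":-0.03,"ax":0,"ay":0,"az":0,"grip":60},{"tx":0,"ty":0,"tz":-0.04,"ax":0,"ay":0,"az":0,"grip":60},{"tx":0,"ty":0,"tz":-0.025,"ax":0,"ay":0,"az":0,"grip":60}]' 
python3 -m creep '[{"tx":0.01,"ty":-0.04,"tz":0,"ax":0,"ay":0,"az":-0.016,"grip":60},{"tx":0.01,"ty":-0.045,"tz":0,"ax":0,"ay":0,"az":0,"grip":60},{"tx":0.01,"ty":-0.045,"tz":0,"ax":0,"ay":0,"az":0,"grip":60},{"tx":0.01,"ty":-0.045,"tz":0,"ax":0,"ay":0,"az":0,"grip":60},{"tx":0,"ty":0,"tz":0,"ax":0,"ay":0,"az":0,"grip":60},{"tx":0,"ty":0,"tz":0,"ax":0,"ay":0,"az":0,"grip":60},{"tx":0,"ty":0,"tz":0,"ax":0,"ay":0,"az":0,"grip":60},{"tx":0,"ty":0,"tz":0,"ax":0,"ay":0,"az":0,"grip":60}]'
python3 - <<'E'
from h import *
go(.5975,-.018,.284,.05)
f=cam('scene')
a=cv2.resize(f['img'][160:300,220:380],(640,560),interpolation=cv2.INTER_CUBIC)
cv2.imwrite('pics/d.png',a[:,:,::-1])
E
```

```text
t: 15.55
tool_pos: [0.557, -0.2052, 0.402]
tool_rot: [1.0, 0.0, 0.001, 0.001]
contact_force: [0.9, -0.8, 0.7]
gripper_width: 0.07
finger_force: 0.0
t: 16.35
tool_pos: [0.5898, -0.0303, 0.3989]
tool_rot: [1.0, 0.024, -0.0, 0.0]
contact_force: [0.3, 0.4, -0.0]
gripper_width: 0.0702
finger_force: 0.0
t 16.35 pos [ 0.5898 -0.0303  0.3989] move [ 0.0083 -0.0119  0.1149] turn [ 0.      0.0001 -0.0005] F [ 0.3  0.4 -0. ] w 0.0702 ff 0.0
```

View pics/d.png

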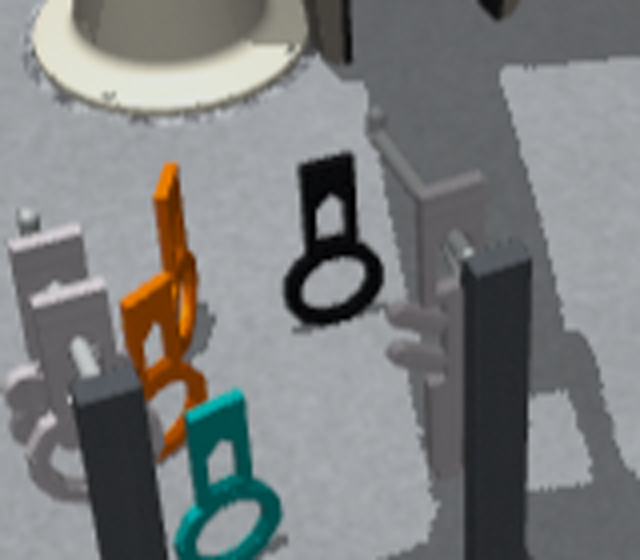

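Both front motifs hang on the spare hook (left); only the sprig is left on the full hook at crop (452,187). Grasp it.

```bash
python3 -m creep '[{"tx":0.008,"ty":-0.012,"tz":0,"ax":0,"ay":0,"az":0,"grip":60},{"tx":0,"ty":0,"tz":0.04,"ax":0,"ay":0,"az":0,"grip":60},{"tx":0,"ty":0,"tz":0.03,"ax":0,"ay":0,"az":0,"grip":60},{"tx":0,"ty":0,"tz":0.03,"ax":0,"ay":0,"az":0,"grip":60},{"tx":0,"ty":0,"tz":0.014,"ax":0,"ay":0,"az":0,"grip":60},{"tx":0,"ty":0,"tz":0,"ax":0,"ay":0,"az":0,"grip":60},{"tx":0,"ty":0,"tz":0,"ax":0,"ay":0,"az":0,"grip":140},{"tx":0,"ty":0,"tz":0,"ax":0,"ay":0,"az":0,"grip":255}]' 40
python3 -c "from h import *;go(.5975,-.018,.284,.05)"
python3 -m creep '[{"tx":0,"ty":0,"tz":0,"ax":0,"ay":0,"az":0,"grip":255},{"tx":0,"ty":0,"tz":0,"ax":0,"ay":0,"az":0,"grip":255},{"tx":0,"ty":0,"tz":0,"ax":0,"ay":0,"az":0,"grip":255},{"tx":0,"ty":0,"tz":0,"ax":0,"ay":0,"az":0,"grip":255},{"tx":0,"ty":0,"tz":0,"ax":0,"ay":0,"az":0,"grip":255},{"tx":0,"ty":0,"tz":-0.005,"ax":0,"ay":0,"az":0,"grip":255},{"tx":0,"ty":0,"tz":0,"ax":0,"ay":0,"az":0,"grip":255},{"tx":0,"ty":0,"tz":0,"ax":0,"ay":0,"az":0,"grip":255}]' 
python3 -c "from h import *;go(.5975,-.018,.284,.05)"
```

```text
t: 17.2
tool_pos: [0.5984, -0.0167, 0.2874]
tool_rot: [1.0, 0.025, 0.002, 0.0]
contact_force: [-0.1, 0.0, 0.0]
gripper_width: 0.0564
finger_force: 0.0
t 17.2 pos [ 0.5984 -0.0167  0.2874] move [-0.001   0.0012  0.0034] turn [ 0.0003 -0.0012  0.0001] F [-0.1  0.   0. ] w 0.0564 ff 0.0
t: 18.0
tool_pos: [0.597, -0.0163, 0.2896]
tool_rot: [1.0, 0.025, -0.001, -0.0]
contact_force: [-0.3, -0.1, -3.3]
gripper_width: 0.0335
finger_force: 40.0
t 18.0 pos [ 0.597  -0.0163  0.2896] move [0.0004 0.0017 0.0056] turn [-0.0002  0.0004  0.0001] F [-0.3 -0.1 -3.3] w 0.0335 ff 40.0
```

```bash
python3 -m creep '[{"tx":0,"ty":0,"tz":-0.008,"ax":0,"ay":0,"az":0,"grip":255},{"tx":0,"ty":0.001,"tz":-0.008,"ax":0,"ay":0,"az":0,"grip":255},{"tx":0,"ty":0,"tz":0,"ax":0,"ay":0,"az":0,"grip":255},{"tx":-0.02,"ty":0,"tz":0,"ax":0,"ay":0,"az":0,"grip":255},{"tx":-0.02,"ty":0,"tz":0,"ax":0,"ay":0,"az":0,"grip":255},{"tx":-0.025,"ty":0,"tz":0,"ax":0,"ay":0,"az":0,"grip":255},{"tx":-0.025,"ty":0,"tz":0,"ax":0,"ay":0,"az":0,"grip":255},{"tx":-0.025,"ty":0,"tz":0,"ax":0,"ay":0,"az":0,"grip":255}]' 
python3 -m creep '[{"tx":-0.025,"ty":0,"tz":0,"ax":0,"ay":0,"az":0,"grip":255},{"tx":-0.015,"ty":0,"tz":0,"ax":0,"ay":0,"az":0,"grip":255},{"tx":0,"ty":-0.03,"tz":0,"ax":0,"ay":0,"az":0,"grip":255},{"tx":0,"ty":-0.04,"tz":0,"ax":0,"ay":0,"az":0,"grip":255},{"tx":0,"ty":-0.04,"tz":0,"ax":0,"ay":0,"az":0.013,"grip":255},{"tx":0,"ty":-0.04,"tz":0,"ax":0,"ay":0,"az":0.013,"grip":255},{"tx":0,"ty":-0.04,"tz":0,"ax":0,"ay":0,"az":0,"grip":255},{"tx":0,"ty":-0.03,"tz":0,"ax":0,"ay":0,"az":0,"grip":255}]' 
python3 -c "from h import *;go(.54,.2163,.33,-.033)"
```

```text
t: 18.8
tool_pos: [0.4816, -0.0233, 0.3063]
tool_rot: [1.0, 0.025, 0.0, 0.0]
contact_force: [0.6, -0.3, -1.6]
gripper_width: 0.0337
finger_force: 40.0
t: 19.6
tool_pos: [0.4385, 0.1968, 0.3065]
tool_rot: [1.0, -0.015, 0.0, -0.0]
contact_force: [1.3, -0.2, -2.4]
gripper_width: 0.0334
finger_force: 40.0
t 19.6 pos [0.4385 0.1968 0.3065] move [ 0.1009 -0.0226 -0.0234] turn [-0.0002 -0.0003  0.0009] F [ 1.3 -0.2 -2.4] w 0.0334 ff 40.0
```

```bash
python3 -m creep '[{"tx":0.02,"ty":-0.01,"tz":-0.01,"ax":0,"ay":0,"az":0.001,"grip":255},{"tx":0.03,"ty":-0.0115,"tz":0,"ax":0,"ay":0,"az":0,"grip":255},{"tx":0.03,"ty":0,"tz":0,"ax":0,"ay":0,"az":0,"grip":255},{"tx":0.03,"ty":0,"tz":0,"ax":0,"ay":0,"az":0,"grip":255},{"tx":0.03,"ty":0,"tz":0,"ax":0,"ay":0,"az":0,"grip":255},{"tx":0.017,"ty":0,"tz":0,"ax":0,"ay":0,"az":0,"grip":255},{"tx":0,"ty":0,"tz":0,"ax":0,"ay":0,"az":0,"grip":255},{"tx":0,"ty":0,"tz":0,"ax":0,"ay":0,"az":0,"grip":255}]'
python3 - <<'E'
from h import *
go(.597,.2163,.316,-.033)
f=cam('scene');g=cam('top')
a=cv2.resize(f['img'][180:300,385:465],(400,600),interpolation=cv2.INTER_CUBIC)
b=cv2.resize(g['img'][180:260,205:285],(400,400),interpolation=cv2.INTER_CUBIC);b=np.vstack([b,np.zeros((200,400,3),np.uint8)])
cv2.imwrite('pics/e.png',np.hstack([a,b])[:,:,::-1])
E
```

```text
t: 20.4
tool_pos: [0.5961, 0.2107, 0.3159]
tool_rot: [1.0, -0.017, -0.0, 0.0]
contact_force: [0.2, -0.2, -2.3]
gripper_width: 0.0334
finger_force: 40.0
t 20.4 pos [0.5961 0.2107 0.3159] move [ 0.0007 -0.0056 -0.0001] turn [ 0.      0.0003 -0.0005] F [ 0.2 -0.2 -2.3] w 0.0334 ff 40.0
```

View pics/e.png

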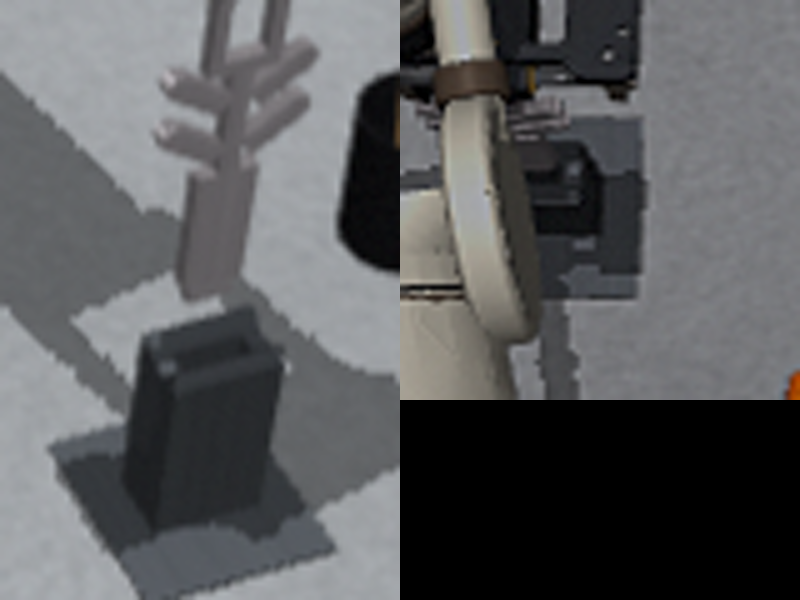

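Run:
```python
from h import *
f=load('scene')
S=lambda u,v:(385+u/5-.4,180+v/5-.4)
P=lambda p,z:plane(f,*S(*p),z).round(4)[:2]
for p in((180,290),(197,300),(238,293),(209,291.5)):print('end',P(p,.140))
for p in((142,335),(252,308),(283,350),(175,378),(213,343)):print('lip',P(p,.109))
for p in((190,367),(250,350),(245,340),(190,355)):print('mouth',P(p,.1))
for p in((50,445),(155,600),(335,548)):print('base',P(p,.004))
print(proj(f,[[.597,.2163,.1],[.597,.2163,.109],[.5961,.2107,.14]])*1, [((u-385+.4)*5,(v-180+.4)*5) for u,v in proj(f,[[.597,.2163,.1],[.597,.2163,.109],[.5961,.2107,.14]])])
```

```text
end [0.5946 0.1989]
end [0.6033 0.2026]
end [0.6066 0.2217]
end [0.6006 0.2103]
lip [0.5866 0.1874]
lip [0.591  0.2427]
lip [0.6204 0.2412]
lip [0.6168 0.1874]
lip [0.604  0.2144]
mouth [0.6059 0.2025]
mouth [0.6071 0.2333]
mouth [0.6005 0.2346]
mouth [0.5991 0.2064]
base [0.5465 0.1697]
base [0.6534 0.1681]
base [0.6588 0.262 ]
[[425.9126838  248.82034762]
 [426.35184222 246.02061086]
 [425.52135804 236.58247058]] [(np.float64(206.56341901040958), np.float64(346.1017380987256)), (np.float64(208.75921109522534), np.float64(332.10305431477093)), (np.float64(204.6067902078259), np.float64(284.9123528866748))]
```

```bash
python3 -m creep '[{"tx":0.0022,"ty":-0.0057,"tz":0,"ax":0,"ay":0,"az":0,"grip":255},{"tx":0,"ty":0,"tz":0.01,"ax":0,"ay":0,"az":0,"grip":255},{"tx":0,"ty":0,"tz":0.01,"ax":0,"ay":0,"az":0,"grip":255},{"tx":0,"ty":0,"tz":0.005,"ax":0,"ay":0,"az":0,"grip":255},{"tx":0,"ty":0,"tz":0.004,"ax":0,"ay":0,"az":0,"grip":255},{"tx":0,"ty":0,"tz":0.003,"ax":0,"ay":0,"az":0,"grip":255},{"tx":0,"ty":0,"tz":0,"ax":0,"ay":0,"az":0,"grip":255},{"tx":0,"ty":0,"tz":0,"ax":0,"ay":0,"az":0,"grip":255}]' 
python3 -c "from h import *;go(.5985,.2163,.283,-.033)"
python3 -m creep '[{"tx":0,"ty":0,"tz":0.003,"ax":0,"ay":0,"az":0,"grip":255},{"tx":0,"ty":0,"tz":0.003,"ax":0,"ay":0,"az":0,"grip":255},{"tx":0,"ty":0,"tz":0.002,"ax":0,"ay":0,"az":0,"grip":255},{"tx":0,"ty":0,"tz":0.002,"ax":0,"ay":0,"az":0,"grip":255},{"tx":0,"ty":0,"tz":0.002,"ax":0,"ay":0,"az":0,"grip":255},{"tx":0,"ty":0,"tz":0.002,"ax":0,"ay":0,"az":0,"grip":255},{"tx":0,"ty":0,"tz":0,"ax":0,"ay":0,"az":0,"grip":255},{"tx":0,"ty":0,"tz":0,"ax":0,"ay":0,"az":0,"grip":255}]' 
python3 -c "from h import *;go(.5985,.2163,.269,-.033)"
```

```text
t: 21.3
tool_pos: [0.599, 0.2163, 0.2843]
tool_rot: [1.0, -0.017, 0.0, -0.0]
contact_force: [0.2, -0.5, -3.7]
gripper_width: 0.0337
finger_force: 40.0
t 21.3 pos [0.599  0.2163 0.2843] move [-0.0005 -0.      0.0013] turn [-0.     -0.0001 -0.0005] F [ 0.2 -0.5 -3.7] w 0.0337 ff 40.0
t: 22.1
tool_pos: [0.5989, 0.2163, 0.2701]
tool_rot: [1.0, -0.017, -0.0, 0.0]
contact_force: [-0.5, 0.3, -2.4]
gripper_width: 0.0336
finger_force: 40.0
t 22.1 pos [0.5989 0.2163 0.2701] move [-0.0004 -0.      0.0011] turn [ 0.      0.     -0.0005] F [-0.5  0.3 -2.4] w 0.0336 ff 40.0
```

```bash
python3 -m creep '[{"tx":0,"ty":0,"tz":0.003,"ax":0,"ay":0,"az":0,"grip":255},{"tx":0,"ty":0,"tz":0.003,"ax":0,"ay":0,"az":0,"grip":255},{"tx":0,"ty":0,"tz":0.003,"ax":0,"ay":0,"az":0,"grip":255},{"tx":0,"ty":0,"tz":0.003,"ax":0,"ay":0,"az":0,"grip":255},{"tx":0,"ty":0,"tz":0.002,"ax":0,"ay":0,"az":0,"grip":255},{"tx":0,"ty":0,"tz":0.002,"ax":0,"ay":0,"az":0,"grip":255},{"tx":0,"ty":0,"tz":0,"ax":0,"ay":0,"az":0,"grip":255},{"tx":0,"ty":0,"tz":0,"ax":0,"ay":0,"az":0,"grip":255}]'
python3 - <<'E'
from h import *
go(.5985,.2163,.269,-.033)
f=cam('scene')
a=cv2.resize(f['img'][160:300,385:465],(342,600),interpolation=cv2.INTER_CUBIC)
cv2.imwrite('pics/f.png',a[:,:,::-1])
E
```

```text
t: 22.9
tool_pos: [0.5989, 0.2163, 0.2541]
tool_rot: [1.0, -0.017, 0.0, 0.0]
contact_force: [-0.5, 0.3, -2.4]
gripper_width: 0.0335
finger_force: 40.0
t 22.9 pos [0.5989 0.2163 0.2541] move [-0.0004  0.     -0.0149] turn [ 0.     -0.     -0.0005] F [-0.5  0.3 -2.4] w 0.0335 ff 40.0
```

View pics/f.png

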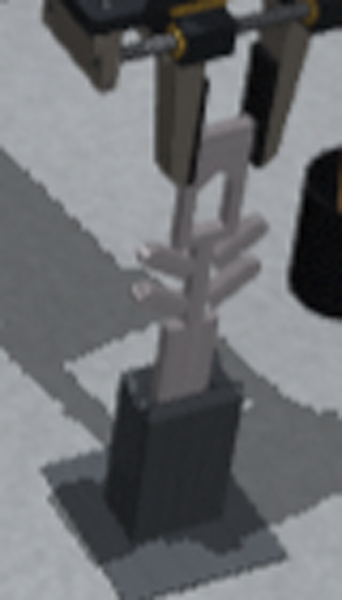

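Shank is in the pocket (crop (185,380)), upright and free. Feeling for the foot in 1–1.5 mm rows.

```bash
python3 -m creep '[{"tx":0,"ty":0,"tz":0.0015,"ax":0,"ay":0,"az":0,"grip":255},{"tx":0,"ty":0,"tz":0.001,"ax":0,"ay":0,"az":0,"grip":255},{"tx":0,"ty":0,"tz":0.001,"ax":0,"ay":0,"az":0,"grip":255},{"tx":0,"ty":0,"tz":0,"ax":0,"ay":0,"az":0,"grip":255},{"tx":0,"ty":0,"tz":0,"ax":0,"ay":0,"az":0,"grip":255},{"tx":0,"ty":0,"tz":0,"ax":0,"ay":0,"az":0,"grip":255},{"tx":0,"ty":0,"tz":0,"ax":0,"ay":0,"az":0,"grip":255},{"tx":0,"ty":0,"tz":0,"ax":0,"ay":0,"az":0,"grip":255}]'
python3 -m creep '[{"tx":0,"ty":0,"tz":0.001,"ax":0,"ay":0,"az":0,"grip":255},{"tx":0,"ty":0,"tz":0.001,"ax":0,"ay":0,"az":0,"grip":255},{"tx":0,"ty":0,"tz":0.001,"ax":0,"ay":0,"az":0,"grip":255},{"tx":0,"ty":0,"tz":0,"ax":0,"ay":0,"az":0,"grip":255},{"tx":0,"ty":0,"tz":0,"ax":0,"ay":0,"az":0,"grip":255},{"tx":0,"ty":0,"tz":0,"ax":0,"ay":0,"az":0,"grip":255},{"tx":0,"ty":0,"tz":0,"ax":0,"ay":0,"az":0,"grip":255},{"tx":0,"ty":0,"tz":0,"ax":0,"ay":0,"az":0,"grip":255}]'
```

```text
t: 23.75
tool_pos: [0.5989, 0.2163, 0.2507]
tool_rot: [1.0, -0.017, 0.0, 0.0]
contact_force: [0.9, 0.6, -2.0]
gripper_width: 0.0335
finger_force: 40.0
t: 24.55
tool_pos: [0.5989, 0.2163, 0.2476]
tool_rot: [1.0, -0.017, 0.0, 0.0]
contact_force: [0.4, -0.6, -2.0]
gripper_width: 0.0333
finger_force: 40.0
```

```bash
cat >> h.py <<'E'
def free(): raise SystemExit(int(r.observe()['contact_force'][2]>-.2))
E
C='python3 -c "from h import *;free()"'
python3 -m creep '[{"tx":0,"ty":0,"tz":0.001,"ax":0,"ay":0,"az":0,"grip":255},{"tx":0,"ty":0,"tz":0.001,"ax":0,"ay":0,"az":0,"grip":255},{"tx":0,"ty":0,"tz":0.001,"ax":0,"ay":0,"az":0,"grip":255},{"tx":0,"ty":0,"tz":0,"ax":0,"ay":0,"az":0,"grip":255},{"tx":0,"ty":0,"tz":0,"ax":0,"ay":0,"az":0,"grip":255},{"tx":0,"ty":0,"tz":0,"ax":0,"ay":0,"az":0,"grip":255},{"tx":0,"ty":0,"tz":0,"ax":0,"ay":0,"az":0,"grip":255},{"tx":0,"ty":0,"tz":0,"ax":0,"ay":0,"az":0,"grip":255}]' && eval $C && python3 -m creep '[{"tx":0,"ty":0,"tz":0.001,"ax":0,"ay":0,"az":0,"grip":255},{"tx":0,"ty":0,"tz":0.001,"ax":0,"ay":0,"az":0,"grip":255},{"tx":0,"ty":0,"tz":0.001,"ax":0,"ay":0,"az":0,"grip":255},{"tx":0,"ty":0,"tz":0,"ax":0,"ay":0,"az":0,"grip":255},{"tx":0,"ty":0,"tz":0,"ax":0,"ay":0,"az":0,"grip":255},{"tx":0,"ty":0,"tz":0,"ax":0,"ay":0,"az":0,"grip":255},{"tx":0,"ty":0,"tz":0,"ax":0,"ay":0,"az":0,"grip":255},{"tx":0,"ty":0,"tz":0,"ax":0,"ay":0,"az":0,"grip":255}]' && eval $C && python3 -m creep '[{"tx":0,"ty":0,"tz":0.001,"ax":0,"ay":0,"az":0,"grip":255},{"tx":0,"ty":0,"tz":0.001,"ax":0,"ay":0,"az":0,"grip":255},{"tx":0,"ty":0,"tz":0.001,"ax":0,"ay":0,"az":0,"grip":255},{"tx":0,"ty":0,"tz":0,"ax":0,"ay":0,"az":0,"grip":255},{"tx":0,"ty":0,"tz":0,"ax":0,"ay":0,"az":0,"grip":255},{"tx":0,"ty":0,"tz":0,"ax":0,"ay":0,"az":0,"grip":255},{"tx":0,"ty":0,"tz":0,"ax":0,"ay":0,"az":0,"grip":255},{"tx":0,"ty":0,"tz":0,"ax":0,"ay":0,"az":0,"grip":255}]'&& eval $C && python3 -m creep '[{"tx":0,"ty":0,"tz":0.001,"ax":0,"ay":0,"az":0,"grip":255},{"tx":0,"ty":0,"tz":0.001,"ax":0,"ay":0,"az":0,"grip":255},{"tx":0,"ty":0,"tz":0.001,"ax":0,"ay":0,"az":0,"grip":255},{"tx":0,"ty":0,"tz":0,"ax":0,"ay":0,"az":0,"grip":255},{"tx":0,"ty":0,"tz":0,"ax":0,"ay":0,"az":0,"grip":255},{"tx":0,"ty":0,"tz":0,"ax":0,"ay":0,"az":0,"grip":255},{"tx":0,"ty":0,"tz":0,"ax":0,"ay":0,"az":0,"grip":255},{"tx":0,"ty":0,"tz":0,"ax":0,"ay":0,"az":0,"grip":255}]'
```

```text
t: 25.35
tool_pos: [0.5989, 0.2163, 0.2446]
tool_rot: [1.0, -0.017, 0.0, 0.0]
contact_force: [0.2, 0.4, -3.0]
gripper_width: 0.0333
finger_force: 40.0
t: 26.15
tool_pos: [0.5989, 0.2163, 0.2416]
tool_rot: [1.0, -0.017, 0.0, 0.0]
contact_force: [0.1, 0.3, -2.5]
gripper_width: 0.0333
finger_force: 40.0
t: 26.95
tool_pos: [0.5989, 0.2163, 0.2386]
tool_rot: [1.0, -0.017, 0.0, -0.0]
contact_force: [0.2, -0.4, -2.7]
gripper_width: 0.0335
finger_force: 40.0
t: 27.75
tool_pos: [0.5989, 0.2163, 0.2356]
tool_rot: [1.0, -0.017, 0.0, 0.0]
contact_force: [-1.2, -0.2, -3.4]
gripper_width: 0.0335
finger_force: 40.0
```

```bash
C='python3 -c "from h import *;free()"'
python3 -m creep '[{"tx":0,"ty":0,"tz":0.001,"ax":0,"ay":0,"az":0,"grip":255},{"tx":0,"ty":0,"tz":0.001,"ax":0,"ay":0,"az":0,"grip":255},{"tx":0,"ty":0,"tz":0.001,"ax":0,"ay":0,"az":0,"grip":255},{"tx":0,"ty":0,"tz":0,"ax":0,"ay":0,"az":0,"grip":255},{"tx":0,"ty":0,"tz":0,"ax":0,"ay":0,"az":0,"grip":255},{"tx":0,"ty":0,"tz":0,"ax":0,"ay":0,"az":0,"grip":255},{"tx":0,"ty":0,"tz":0,"ax":0,"ay":0,"az":0,"grip":255},{"tx":0,"ty":0,"tz":0,"ax":0,"ay":0,"az":0,"grip":255}]' && eval $C && python3 -m creep '[{"tx":0,"ty":0,"tz":0.001,"ax":0,"ay":0,"az":0,"grip":255},{"tx":0,"ty":0,"tz":0.001,"ax":0,"ay":0,"az":0,"grip":255},{"tx":0,"ty":0,"tz":0.001,"ax":0,"ay":0,"az":0,"grip":255},{"tx":0,"ty":0,"tz":0,"ax":0,"ay":0,"az":0,"grip":255},{"tx":0,"ty":0,"tz":0,"ax":0,"ay":0,"az":0,"grip":255},{"tx":0,"ty":0,"tz":0,"ax":0,"ay":0,"az":0,"grip":255},{"tx":0,"ty":0,"tz":0,"ax":0,"ay":0,"az":0,"grip":255},{"tx":0,"ty":0,"tz":0,"ax":0,"ay":0,"az":0,"grip":255}]' && eval $C && python3 -m creep '[{"tx":0,"ty":0,"tz":0.001,"ax":0,"ay":0,"az":0,"grip":255},{"tx":0,"ty":0,"tz":0.001,"ax":0,"ay":0,"az":0,"grip":255},{"tx":0,"ty":0,"tz":0.001,"ax":0,"ay":0,"az":0,"grip":255},{"tx":0,"ty":0,"tz":0,"ax":0,"ay":0,"az":0,"grip":255},{"tx":0,"ty":0,"tz":0,"ax":0,"ay":0,"az":0,"grip":255},{"tx":0,"ty":0,"tz":0,"ax":0,"ay":0,"az":0,"grip":255},{"tx":0,"ty":0,"tz":0,"ax":0,"ay":0,"az":0,"grip":255},{"tx":0,"ty":0,"tz":0,"ax":0,"ay":0,"az":0,"grip":255}]'&& eval $C && python3 -m creep '[{"tx":0,"ty":0,"tz":0.001,"ax":0,"ay":0,"az":0,"grip":255},{"tx":0,"ty":0,"tz":0.001,"ax":0,"ay":0,"az":0,"grip":255},{"tx":0,"ty":0,"tz":0.001,"ax":0,"ay":0,"az":0,"grip":255},{"tx":0,"ty":0,"tz":0,"ax":0,"ay":0,"az":0,"grip":255},{"tx":0,"ty":0,"tz":0,"ax":0,"ay":0,"az":0,"grip":255},{"tx":0,"ty":0,"tz":0,"ax":0,"ay":0,"az":0,"grip":255},{"tx":0,"ty":0,"tz":0,"ax":0,"ay":0,"az":0,"grip":255},{"tx":0,"ty":0,"tz":0,"ax":0,"ay":0,"az":0,"grip":255}]'
```

```text
t: 28.55
tool_pos: [0.5989, 0.2163, 0.2327]
tool_rot: [1.0, -0.017, 0.0, 0.0]
contact_force: [0.1, -0.2, -2.9]
gripper_width: 0.0336
finger_force: 40.0
t: 29.35
tool_pos: [0.5989, 0.2163, 0.2296]
tool_rot: [1.0, -0.017, 0.0, -0.0]
contact_force: [-0.3, 0.3, -2.1]
gripper_width: 0.0335
finger_force: 40.0
t: 30.15
tool_pos: [0.5989, 0.2163, 0.2266]
tool_rot: [1.0, -0.017, 0.0, -0.0]
contact_force: [-0.6, 0.2, -4.3]
gripper_width: 0.0332
finger_force: 40.0
t: 30.95
tool_pos: [0.5989, 0.2163, 0.2236]
tool_rot: [1.0, -0.017, 0.0, 0.0]
contact_force: [0.6, 1.1, -2.6]
gripper_width: 0.0336
finger_force: 40.0
```

```bash
C='python3 -c "from h import *;free()"'
python3 -m creep '[{"tx":0,"ty":0,"tz":0.001,"ax":0,"ay":0,"az":0,"grip":255},{"tx":0,"ty":0,"tz":0.001,"ax":0,"ay":0,"az":0,"grip":255},{"tx":0,"ty":0,"tz":0.001,"ax":0,"ay":0,"az":0,"grip":255},{"tx":0,"ty":0,"tz":0,"ax":0,"ay":0,"az":0,"grip":255},{"tx":0,"ty":0,"tz":0,"ax":0,"ay":0,"az":0,"grip":255},{"tx":0,"ty":0,"tz":0,"ax":0,"ay":0,"az":0,"grip":255},{"tx":0,"ty":0,"tz":0,"ax":0,"ay":0,"az":0,"grip":255},{"tx":0,"ty":0,"tz":0,"ax":0,"ay":0,"az":0,"grip":255}]' && eval $C && python3 -m creep '[{"tx":0,"ty":0,"tz":0.001,"ax":0,"ay":0,"az":0,"grip":255},{"tx":0,"ty":0,"tz":0.001,"ax":0,"ay":0,"az":0,"grip":255},{"tx":0,"ty":0,"tz":0.001,"ax":0,"ay":0,"az":0,"grip":255},{"tx":0,"ty":0,"tz":0,"ax":0,"ay":0,"az":0,"grip":255},{"tx":0,"ty":0,"tz":0,"ax":0,"ay":0,"az":0,"grip":255},{"tx":0,"ty":0,"tz":0,"ax":0,"ay":0,"az":0,"grip":255},{"tx":0,"ty":0,"tz":0,"ax":0,"ay":0,"az":0,"grip":255},{"tx":0,"ty":0,"tz":0,"ax":0,"ay":0,"az":0,"grip":255}]' && eval $C && python3 -m creep '[{"tx":0,"ty":0,"tz":0.001,"ax":0,"ay":0,"az":0,"grip":255},{"tx":0,"ty":0,"tz":0.001,"ax":0,"ay":0,"az":0,"grip":255},{"tx":0,"ty":0,"tz":0.001,"ax":0,"ay":0,"az":0,"grip":255},{"tx":0,"ty":0,"tz":0,"ax":0,"ay":0,"az":0,"grip":255},{"tx":0,"ty":0,"tz":0,"ax":0,"ay":0,"az":0,"grip":255},{"tx":0,"ty":0,"tz":0,"ax":0,"ay":0,"az":0,"grip":255},{"tx":0,"ty":0,"tz":0,"ax":0,"ay":0,"az":0,"grip":255},{"tx":0,"ty":0,"tz":0,"ax":0,"ay":0,"az":0,"grip":255}]'&& eval $C && python3 -m creep '[{"tx":0,"ty":0,"tz":0.001,"ax":0,"ay":0,"az":0,"grip":255},{"tx":0,"ty":0,"tz":0.001,"ax":0,"ay":0,"az":0,"grip":255},{"tx":0,"ty":0,"tz":0.001,"ax":0,"ay":0,"az":0,"grip":255},{"tx":0,"ty":0,"tz":0,"ax":0,"ay":0,"az":0,"grip":255},{"tx":0,"ty":0,"tz":0,"ax":0,"ay":0,"az":0,"grip":255},{"tx":0,"ty":0,"tz":0,"ax":0,"ay":0,"az":0,"grip":255},{"tx":0,"ty":0,"tz":0,"ax":0,"ay":0,"az":0,"grip":255},{"tx":0,"ty":0,"tz":0,"ax":0,"ay":0,"az":0,"grip":255}]'
```

```text
t: 31.75
tool_pos: [0.5989, 0.2163, 0.2206]
tool_rot: [1.0, -0.017, 0.0, 0.0]
contact_force: [0.3, 0.1, -1.9]
gripper_width: 0.0335
finger_force: 40.0
t: 32.55
tool_pos: [0.5989, 0.2163, 0.2176]
tool_rot: [1.0, -0.017, 0.0, 0.0]
contact_force: [-0.1, -0.5, -3.3]
gripper_width: 0.0334
finger_force: 40.0
t: 33.35
tool_pos: [0.5989, 0.2163, 0.2146]
tool_rot: [1.0, -0.017, 0.0, 0.0]
contact_force: [1.0, -0.2, -2.7]
gripper_width: 0.0334
finger_force: 40.0
t: 34.15
tool_pos: [0.5989, 0.2163, 0.2116]
tool_rot: [1.0, -0.017, 0.0, -0.0]
contact_force: [0.4, -0.2, -2.4]
gripper_width: 0.0333
finger_force: 40.0
```

```bash
C='python3 -c "from h import *;free()"'
python3 -m creep '[{"tx":0,"ty":0,"tz":0.001,"ax":0,"ay":0,"az":0,"grip":255},{"tx":0,"ty":0,"tz":0.001,"ax":0,"ay":0,"az":0,"grip":255},{"tx":0,"ty":0,"tz":0,"ax":0,"ay":0,"az":0,"grip":255},{"tx":0,"ty":0,"tz":0,"ax":0,"ay":0,"az":0,"grip":255},{"tx":0,"ty":0,"tz":0,"ax":0,"ay":0,"az":0,"grip":255},{"tx":0,"ty":0,"tz":0,"ax":0,"ay":0,"az":0,"grip":255},{"tx":0,"ty":0,"tz":0,"ax":0,"ay":0,"az":0,"grip":255},{"tx":0,"ty":0,"tz":0,"ax":0,"ay":0,"az":0,"grip":255}]' && eval $C && python3 -m creep '[{"tx":0,"ty":0,"tz":0.001,"ax":0,"ay":0,"az":0,"grip":255},{"tx":0,"ty":0,"tz":0.001,"ax":0,"ay":0,"az":0,"grip":255},{"tx":0,"ty":0,"tz":0,"ax":0,"ay":0,"az":0,"grip":255},{"tx":0,"ty":0,"tz":0,"ax":0,"ay":0,"az":0,"grip":255},{"tx":0,"ty":0,"tz":0,"ax":0,"ay":0,"az":0,"grip":255},{"tx":0,"ty":0,"tz":0,"ax":0,"ay":0,"az":0,"grip":255},{"tx":0,"ty":0,"tz":0,"ax":0,"ay":0,"az":0,"grip":255},{"tx":0,"ty":0,"tz":0,"ax":0,"ay":0,"az":0,"grip":255}]' && eval $C && python3 -m creep '[{"tx":0,"ty":0,"tz":0.001,"ax":0,"ay":0,"az":0,"grip":255},{"tx":0,"ty":0,"tz":0.001,"ax":0,"ay":0,"az":0,"grip":255},{"tx":0,"ty":0,"tz":0,"ax":0,"ay":0,"az":0,"grip":255},{"tx":0,"ty":0,"tz":0,"ax":0,"ay":0,"az":0,"grip":255},{"tx":0,"ty":0,"tz":0,"ax":0,"ay":0,"az":0,"grip":255},{"tx":0,"ty":0,"tz":0,"ax":0,"ay":0,"az":0,"grip":255},{"tx":0,"ty":0,"tz":0,"ax":0,"ay":0,"az":0,"grip":255},{"tx":0,"ty":0,"tz":0,"ax":0,"ay":0,"az":0,"grip":255}]'
```

```text
t: 34.95
tool_pos: [0.5989, 0.2163, 0.2097]
tool_rot: [1.0, -0.017, 0.0, 0.0]
contact_force: [-0.6, -0.4, -1.0]
gripper_width: 0.0336
finger_force: 40.0
t: 35.75
tool_pos: [0.5991, 0.2163, 0.2079]
tool_rot: [1.0, -0.017, 0.0, -0.0]
contact_force: [0.7, 0.7, 4.4]
gripper_width: 0.0335
finger_force: 40.0
```

```bash
python3 -m creep '[{"tx":0,"ty":0,"tz":0.0007,"ax":0,"ay":0,"az":0,"grip":255},{"tx":0,"ty":0,"tz":0.0007,"ax":0,"ay":0,"az":0,"grip":255},{"tx":0,"ty":0,"tz":0,"ax":0,"ay":0,"az":0,"grip":255},{"tx":0,"ty":0,"tz":0,"ax":0,"ay":0,"az":0,"grip":255},{"tx":0,"ty":0,"tz":0,"ax":0,"ay":0,"az":0,"grip":255},{"tx":0,"ty":0,"tz":0,"ax":0,"ay":0,"az":0,"grip":255},{"tx":0,"ty":0,"tz":0,"ax":0,"ay":0,"az":0,"grip":255},{"tx":0,"ty":0,"tz":0,"ax":0,"ay":0,"az":0,"grip":255}]'
```

```text
t: 36.55
tool_pos: [0.5994, 0.2163, 0.2072]
tool_rot: [1.0, -0.017, 0.001, -0.0]
contact_force: [-0.8, 0.1, 6.0]
gripper_width: 0.0333
finger_force: 40.0
```

```bash
python3 -m creep '[{"tx":0,"ty":0,"tz":0.0007,"ax":0,"ay":0,"az":0,"grip":255},{"tx":0,"ty":0,"tz":0.0007,"ax":0,"ay":0,"az":0,"grip":255},{"tx":0,"ty":0,"tz":0,"ax":0,"ay":0,"az":0,"grip":255},{"tx":0,"ty":0,"tz":0,"ax":0,"ay":0,"az":0,"grip":255},{"tx":0,"ty":0,"tz":0,"ax":0,"ay":0,"az":0,"grip":255},{"tx":0,"ty":0,"tz":0,"ax":0,"ay":0,"az":0,"grip":255},{"tx":0,"ty":0,"tz":0,"ax":0,"ay":0,"az":0,"grip":255},{"tx":0,"ty":0,"tz":0,"ax":0,"ay":0,"az":0,"grip":255}]'
```

```text
t: 37.35
tool_pos: [0.5997, 0.2163, 0.2065]
tool_rot: [1.0, -0.017, 0.001, -0.0]
contact_force: [-0.1, -0.2, 9.1]
gripper_width: 0.0335
finger_force: 40.0
```

```bash
python3 -m creep '[{"tx":0,"ty":0,"tz":0.0002,"ax":0,"ay":0,"az":0,"grip":255},{"tx":0,"ty":0,"tz":0,"ax":0,"ay":0,"az":0,"grip":255},{"tx":0,"ty":0,"tz":0,"ax":0,"ay":0,"az":0,"grip":255},{"tx":0,"ty":0,"tz":0,"ax":0,"ay":0,"az":0,"grip":255},{"tx":0,"ty":0,"tz":0,"ax":0,"ay":0,"az":0,"grip":255},{"tx":0,"ty":0,"tz":0,"ax":0,"ay":0,"az":0,"grip":255},{"tx":0,"ty":0,"tz":0,"ax":0,"ay":0,"az":0,"grip":255},{"tx":0,"ty":0,"tz":0,"ax":0,"ay":0,"az":0,"grip":255}]'
```

```text
t: 38.15
tool_pos: [0.5998, 0.2163, 0.2064]
tool_rot: [1.0, -0.017, 0.001, -0.0]
contact_force: [-1.2, 0.2, 10.7]
gripper_width: 0.0334
finger_force: 40.0
```

```bash
python3 -m creep '[{"tx":0,"ty":0,"tz":-0.001,"ax":0,"ay":0,"az":0,"grip":255},{"tx":0,"ty":0,"tz":-0.001,"ax":0,"ay":0,"az":0,"grip":255},{"tx":0,"ty":0,"tz":-0.001,"ax":0,"ay":0,"az":0,"grip":255},{"tx":0,"ty":0,"tz":-0.001,"ax":0,"ay":0,"az":0,"grip":255},{"tx":0,"ty":0,"tz":0,"ax":0,"ay":0,"az":0,"grip":255},{"tx":0,"ty":0,"tz":0,"ax":0,"ay":0,"az":0,"grip":255},{"tx":0,"ty":0,"tz":0,"ax":0,"ay":0,"az":0,"grip":255},{"tx":0,"ty":0,"tz":0,"ax":0,"ay":0,"az":0,"grip":255}]'
python3 -m creep '[{"tx":0,"ty":0,"tz":0,"ax":0,"ay":0,"az":0,"grip":190},{"tx":0,"ty":0,"tz":0,"ax":0,"ay":0,"az":0,"grip":120},{"tx":0,"ty":0,"tz":0,"ax":0,"ay":0,"az":0,"grip":60},{"tx":0,"ty":0,"tz":0,"ax":0,"ay":0,"az":0,"grip":60},{"tx":0,"ty":0,"tz":-0.02,"ax":0,"ay":0,"az":0,"grip":60},{"tx":0,"ty":0,"tz":-0.03,"ax":0,"ay":0,"az":0,"grip":60},{"tx":0,"ty":0,"tz":-0.04,"ax":0,"ay":0,"az":0,"grip":60},{"tx":0,"ty":0,"tz":-0.04,"ax":0,"ay":0,"az":0,"grip":60}]'
python3 -m creep '[{"tx":0,"ty":0,"tz":-0.03,"ax":0,"ay":0,"az":0,"grip":60},{"tx":-0.03,"ty":0,"tz":0,"ax":0,"ay":0,"az":0,"grip":60},{"tx":-0.04,"ty":0,"tz":0,"ax":0,"ay":0,"az":0,"grip":60},{"tx":-0.04,"ty":0,"tz":0,"ax":0,"ay":0,"az":0,"grip":60},{"tx":-0.04,"ty":0,"tz":0,"ax":0,"ay":0,"az":0,"grip":60},{"tx":0,"ty":0,"tz":0,"ax":0,"ay":0,"az":0,"grip":60},{"tx":0,"ty":0,"tz":0,"ax":0,"ay":0,"az":0,"grip":60},{"tx":0,"ty":0,"tz":0,"ax":0,"ay":0,"az":0,"grip":60}]'
python3 - <<'E'
from h import *
f=cam('scene')
a=cv2.resize(f['img'][160:340,220:480],(780,540),interpolation=cv2.INTER_CUBIC)
cv2.imwrite('pics/g.png',a[:,:,::-1])
E
```

```text
t: 38.95
tool_pos: [0.5988, 0.2163, 0.2084]
tool_rot: [1.0, -0.017, -0.0, 0.0]
contact_force: [0.2, 0.5, 3.4]
gripper_width: 0.0337
finger_force: 40.0
t: 39.75
tool_pos: [0.5983, 0.2162, 0.3391]
tool_rot: [1.0, -0.017, -0.001, 0.0]
contact_force: [0.1, -0.1, 0.5]
gripper_width: 0.07
finger_force: 0.0
t: 40.55
tool_pos: [0.4498, 0.2213, 0.3685]
tool_rot: [1.0, -0.017, 0.0, 0.0]
contact_force: [0.7, -0.2, 0.3]
gripper_width: 0.0707
finger_force: 0.0
```

View pics/g.png

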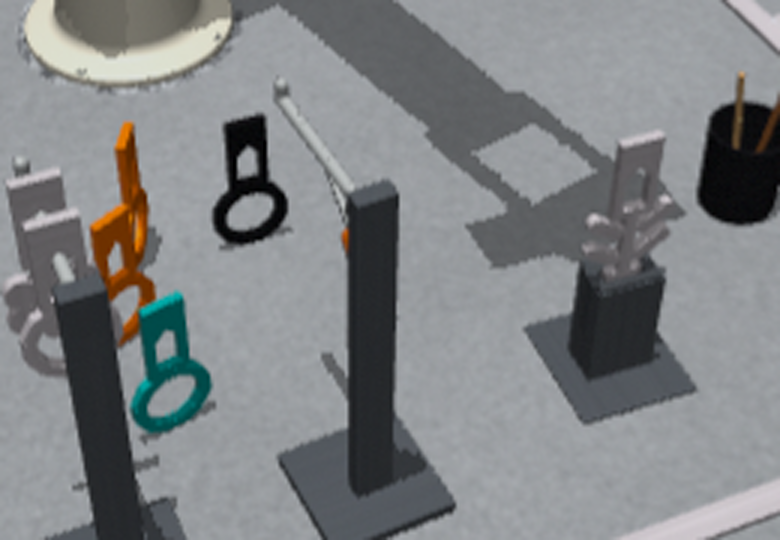

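The sprig stands upright in the pocket at (630,210). The ring and flower hang on the spare hook at (45,230), and the full hook is empty. Handing in.

```bash
python3 -c "from station import r;print(r.close_job())"
```

```text
the job is handed in; nothing more can be done
None
```

The job is handed in at about 41 s: the ring and flower hang on the spare hook, and the sprig stands upright in the stand's pocket after I pressed the foot with about 12–13 N (by wrist force) and let go.

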